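# Balance a jar on the laboratory trip balance

## Robot

A 6-joint arm with a two-finger parallel gripper is mounted at the origin on the work surface. World frame = base frame: x ahead of the robot, y to its left, z up, the work surface at z = 0. Lengths are in m, angles in rad, forces in N, time in s.
With the tool pointing down it reaches from about 0.35 to 0.975 m from the base axis. Payload 4.9 kg.
Tool frame: the origin (TCP) lies at the very end of the fingers, on their centre line; the grasp point (between the pads) lies 19 mm behind it; z points along the fingers, y is the line along which they close (so a half turn about z gives the same grasp; the last joint's range is limited). The gripper opens to 85 mm and grips with 20 to 120 N. Pads are 22 mm wide; open, the fingers measure 114 mm over their backs; the gripper's body (76 mm by 85 mm) begins 54 mm behind the grasp point. The pads swing forward as they close: fully open they stand 13 mm farther back than shut.
Start: joints at [1.069, 0.053, 1.613, -0, 1.476, -0.119], TCP at [0.233, 0.58, 0.231] pointing down, gripper open.
Joint ranges: [-3.01, 3.01], [-1.01, 2.22], [0.06, 2.58], [-1.02, 4.17], [0.09, 2.62], [-3.14, 3.14]. Speed limits (rad/s): [2.57, 2.57, 3.14, 3.14, 3.14, 3.14].

## Interface

Orientations are given as a rotation vector (axis times angle).
In Python, from station import ctrl, imaging gives the robot as it stands.
- The arm moves only by the tool play_rows, never from a script. Its argument "series" is a list of rows, each a list of 3 entries, a list of its own where there are three numbers: the opening, from 0 (shut) to 1 (fully open), then the shift along the tool's x, y, z each as a share of 0.05 m, from -1 to 1, then the turn, a rotation vector about the tool's x, y, z each as a share of 8 degrees, from -1 to 1. In form: [[grip, [dx, dy, dz], [ax, ay, az]], ...]. A call has 1 to 8 rows; each row shifts and turns the commanded pose from where the row before left it, along the tool's axes as they then stand; what a row does not reach is not made up. A row lasts 1/8 s, in which the tool goes at most 62.5 mm and 10.7 degrees, less where a joint would pass 70% of its speed; a pose out of reach is approached as far as the arm can. A call with a number of a shift or a turn outside -1 to 1 is refused whole. A call with a gripper value outside its range is refused whole. The fingers move at their own pace and stop on an object; "force" is the grip in N (left out, the last holds). Time passes only in rows, so rows that do not move let the fingers close. It gives the time, the measured TCP pose, the force, the opening and the grip force at its end, in the units of the state.
- ctrl.get_obs(): the state, without advancing time (a new reading comes with each control period).
- imaging.get_image(name): name is "side" or "top" or "wrist"; returns a dict with "color" (480x640x3 uint8, blue, green, red), "fx", "fy", "cx", "cy" (pixels), "D" ([k1, k2, p1, p2, k3] as OpenCV has them; the pictures are not rectified), "extrinsics" (4x4, takes a point from world to camera coordinates); the wrist camera has in their place "hand_eye" (4x4, takes a point from camera to tool coordinates, whose origin is the TCP and whose axes are the flange's). Camera axes: x right, y down, z forward; pixel columns grow to the right and rows downward; lengths in m; the calibration is good to about 2 mm. A picture is of the moment at which its call begins: read the wrist's pose just before it. There is no depth.
- ctrl.finish_job(): hands the job in; it is judged then, once.
The state is a dict: "t": time; "q": joint angles; "dq": joint speeds; "effort": joint torques, N m; "tool_pos": TCP position; "tool_rot": TCP orientation; "contact_force": force on the tool from outside, world axes, zero at the start; "wrist_torque": the same for the moment, N m; "opening": finger opening in m; "grip_force": force on a finger pad.
Only numpy, scipy, OpenCV 4.12 (cv2) and the standard library are available. Lean on these libraries where they do the work, as an engineer would, in place of code of your own. Each camera call takes 0.05 s, during which the arm holds its last target. There are 200 camera calls.

## Task

Weigh the jar standing on the trip balance: thread the loose brass ring weight over the spindle of the empty pan and set it down gently until it sits flat on the pan, let go, then slide the steel poise along the front bar until the beam floats level by itself with nothing touching it. Shift the poise with light sideways pushes on its knob, without gripping it, and never press hard on the balance; leave the jar and the other glassware alone.

Things in the scene. Friction and masses are not known exactly. Their poses are not given: they have to be found in the camera images.
- balance: Fixed trip balance; origin: centre of its base's underside. Grey base 110 (own x) x 300 (y) x 50 mm; beam pivot 75 mm up. Front bar at x -75 mm; jar pan at y +120, ring-weight pan at y -120. White dial and pointer at x +55 to +85, y 0, up to 130 mm high. Beam, pans and poise are part of it. Delicate: robot's push on it below 10 N, ring weight's below 12 N. Any touch tilts the beam while it lasts.
- beam (a joint): Beam tilt, rad: 0 level, negative = jar pan low, positive = ring-weight pan low; stops at -0.1 and +0.1, starts at -0.1. Near level it floats on a weak restoring spring (about 0.4 N m/rad) and settles in about a second once untouched. The pans stay horizontal and rise or sink by 120 mm x sine of the tilt.
- poise (a joint): Slide of the poise, m, from the bar's middle (balance y = 0) toward the ring-weight side (balance -y), 0 to 0.105. Stays where left; friction about 2 N. Mass 200 g: near level, 10 mm outward tilts the beam by about +0.05 rad. Starts at 0 to 0.02; with the ring weight on, level lies farther out, depending on the jar's unknown mass.
- poise_knob (a point): Top centre of the poise's upright round knob, 18 mm diameter, 64 mm tall above the poise's block (block 26 x 24 x 22 mm, centred on the bar). The top is 150 mm above the bench when level.
- pan_weight_top (a point): Centre of the ring-weight pan's upper face (not of the spindle). Pan 90 mm across, flat, no rim, 98 mm above the bench when level. An upright spindle, 10 mm diameter, 30.5 mm tall, top edge bevelled, stands in a slot along the balance's x through this point, up to 8 mm to either side of it: where is not measured, so feel or look for it. Moves along the slot only when pushed with over 9 N.
- pan_jar_top (a point): Centre of the upper face of the jar's pan, same size.
- weight: Brass ring weight, a plain upright cylinder 40 mm in diameter and 36 mm high with a through hole 12.6 mm in diameter along its axis (own z), 300 g. Origin: centre of its underside. Stands loose on the bench to the right of the balance.
- jar: Amber jar with white lid, 60 mm diameter, 68 mm high, standing on the left pan; mass unknown (0.37 to 0.45 kg). Origin: centre of its underside. Leave alone.
- beaker: Glass beaker, 56 mm diameter, 75 mm high, on the bench. Origin: centre of its underside. Leave alone.
- bowl: White porcelain bowl, 110 mm diameter, 45 mm high. Origin: centre of its underside. Leave alone.
- reagent: Amber reagent bottle, 60 mm diameter, 130 mm high. Origin: centre of its underside. Leave alone.
- dropper: Clear stoppered bottle, 52 mm diameter, 100 mm high. Origin: centre of its underside. Leave alone.
Not all that is in view belongs to the job. Of the things shaped like the weight, the brass one is meant.

How it is judged:
By the outcome, as a careful person would: the job done as asked, in the order asked, and still so for the second after the job is handed in, with the robot touching nothing.
It also fails if it takes over 72 s, if anything falls off the work surface, if the arm or the gripper's body presses on something with over 40 N, if the wrist force passes 120 N, or if a joint passes its speed limit or range.

## Working session

There is one attempt and no reset: what is moved stays moved. The work goes in short steps, Python scripts to look and compute and a tool call to move; the robot and the scene stay as the last step left them, time stands still between calls to the robot, and variables do not carry over. Pictures are saved under pics/ and viewed, at most 10 in all, crops included, and the job is handed in when it is done.

Besides the shell and the picture viewer there is one more tool, called after "Request:" by a JSON object that holds its "api" and its "payload", one argument or row to a line. play_rows: Moves the arm, as the interface text tells. Shift numbers are shares of 0.05 m and turn numbers shares of 8 degrees, none past 1 either way. Its arguments: {"type":"object","properties":{"series":{"type":"array"},"force":{"type":"number"}},"required":["series"]}

```bash
ls; mkdir -p pics
cat > h.py <<'E'
import numpy as np, cv2
from station import ctrl, imaging
from scipy.spatial.transform import Rotation as R
def cam(im,obs=None):
    K=np.array([[im['fx'],0,im['cx']],[0,im['fy'],im['cy']],[0,0,1.]])
    if 'extrinsics' in im: T=np.array(im['extrinsics'])
    else:
        W=np.eye(4); W[:3,:3]=R.from_rotvec(obs['tool_rot']).as_matrix(); W[:3,3]=obs['tool_pos']
        T=np.linalg.inv(W@np.array(im['hand_eye']))
    return K,np.array(im['D'],float),T
def ray(c,uv):
    K,D,T=c
    p=cv2.undistortPoints(np.array(uv,float).reshape(-1,1,2),K,D).reshape(-1,2)
    d=np.c_[p,np.ones(len(p))]@T[:3,:3]
    o=-T[:3,:3].T@T[:3,3]
    return o,d
def onz(c,uv,z):
    o,d=ray(c,uv); z=np.broadcast_to(z,len(d)); return o+d*((z-o[2])/d[:,2])[:,None]
def tri(c1,uv1,c2,uv2):
    o1,d1=ray(c1,uv1);o2,d2=ray(c2,uv2);d1=d1[0];d2=d2[0]
    s=np.linalg.lstsq(np.c_[d1,-d2],o2-o1,rcond=None)[0]
    a=o1+s[0]*d1;b=o2+s[1]*d2
    return (a+b)/2,np.linalg.norm(a-b)
def proj(c,P):
    K,D,T=c
    return cv2.projectPoints(np.array(P,float).reshape(-1,3),cv2.Rodrigues(T[:3,:3])[0],T[:3,3],K,D)[0].reshape(-1,2)
def save(im,name,crop=None,s=1):
    a=im['color']
    if crop: a=a[crop[1]:crop[3],crop[0]:crop[2]]
    cv2.imwrite('pics/'+name,cv2.resize(a,None,fx=s,fy=s,interpolation=cv2.INTER_CUBIC))
E
python3 - <<'E'
from h import *
import pickle
o=ctrl.get_obs();print(o)
d={}
for n in('top','side','wrist'):
    d[n]=imaging.get_image(n); save(d[n],n+'0.png')
pickle.dump((o,d),open('s0.pkl','wb'))
for n in('top','side'):
    c=cam(d[n]);print(n,-c[2][:3,:3].T@c[2][:3,3],c[2][2,:3],c[0][0,0])
print(d['wrist']['hand_eye'])
a=np.hstack([d['top']['color'],d['side']['color']])
E
```

```text
pics
{'t': 0.0, 'q': array([ 1.06900764e+00,  5.33641005e-02,  1.61431762e+00, -8.40585928e-06,
        1.47598338e+00, -1.19010523e-01]), 'dq': array([-0.0012849 ,  0.0003848 ,  0.00116594,  0.00151612, -0.00158821,
       -0.00013231]), 'effort': array([ 4.18096288e-04, -3.93678939e+01, -3.70179641e+01, -5.15756653e-06,
        6.87493608e-03, -1.58218927e-05]), 'tool_pos': array([0.23314011, 0.57921059, 0.23004442]), 'tool_rot': array([-0.59748211, -3.08361526,  0.00310321]), 'contact_force': array([-0.40918145, -0.41301809, -0.48863131]), 'wrist_torque': array([ 0.0499328 , -0.0020395 , -0.02491983]), 'grip_force': 0.0, 'opening': 0.08538593219425385}
top [0.34593594 0.01553594 1.43049783] [ 0.19068313 -0.00105002 -0.98165108] 545.073066140765
side [ 0.15024531 -0.68420632  0.73245674] [ 0.43439611  0.66104463 -0.61181699] 448.7562156956766
[[ 8.26318851e-04 -9.56207142e-01 -2.92689630e-01  7.54881448e-02]
 [ 9.99998862e-01  4.20726078e-04  1.44869031e-03  1.08539138e-03]
 [-1.26210586e-03 -2.92690494e-01  9.56206401e-01 -1.41935533e-01]
 [ 0.00000000e+00  0.00000000e+00  0.00000000e+00  1.00000000e+00]]
```

View pics/top0.png

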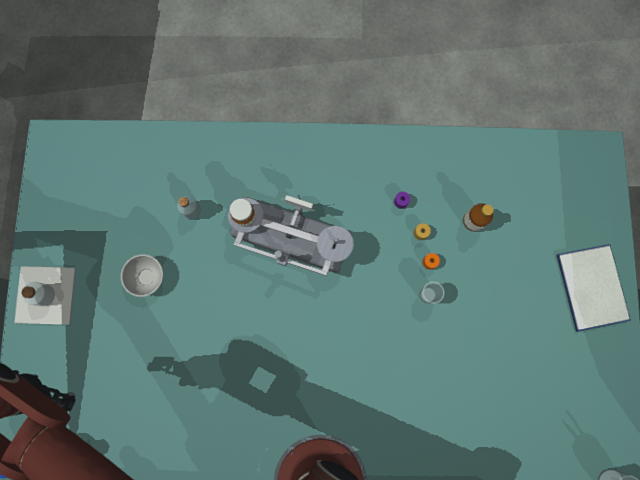

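View pics/side0.png

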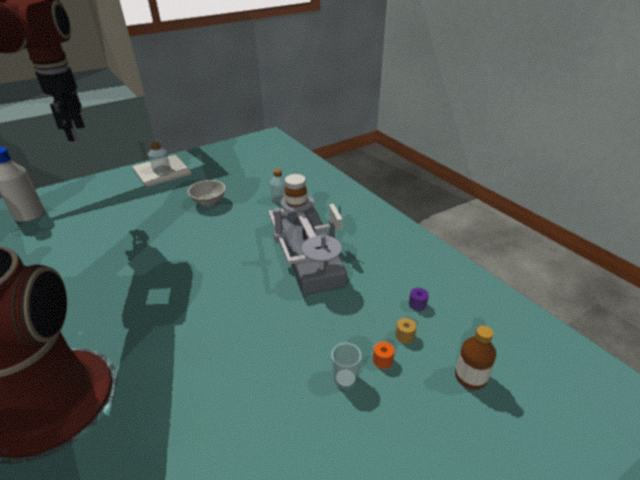

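The top view shows the balance with the jar at (242,210), the empty pan at (335,243) and the poise near (281,257). The brass ring is at (423,231), with orange at (432,261) and purple at (403,200) as decoys, and the beaker at (432,292). The side view shows brass at (406,330) and the pan at (322,248). I'll enlarge both next.

Run:
```python
from h import *
import pickle
o,d=pickle.load(open('s0.pkl','rb'))
t=d['top']['color'][185:305,220:450]; s=d['side']['color'][165:375,255:425]
t=cv2.resize(t,None,fx=3.4,fy=3.4,interpolation=cv2.INTER_CUBIC)
cv2.imwrite('pics/t1.png',t)
c=cam(d['top']);cs=cam(d['side'])
# automatic centroid of brass colour
for n,cc,box in(('top',c,(410,218,437,245)),('side',cs,(393,316,420,345))):
    a=d[n]['color'][box[1]:box[3],box[0]:box[2]]; h=cv2.cvtColor(a,cv2.COLOR_BGR2HSV)
    m=(h[...,0]>12)&(h[...,0]<32)&(h[...,1]>120); ys,xs=np.nonzero(m)
    print(n,m.sum(),xs.min()+box[0],xs.max()+box[0],ys.min()+box[1],ys.max()+box[1],xs.mean()+box[0],ys.mean()+box[1])
print(onz(c,[[423,231],[335,243],[242,210],[432,261],[432,292],[403,200],[480,216]],[.036,.11,.15,.036,.075,.036,.13]))
print(onz(cs,[[406,325]],.036))
```

```text
top 192 414 429 224 238 421.6875 231.08854166666666
side 377 397 415 319 342 405.55172413793105 330.0689655172414
[[ 0.6364347  -0.25781706  0.036     ]
 [ 0.58654646 -0.02522871  0.11      ]
 [ 0.65594891  0.20189193  0.15      ]
 [ 0.55741539 -0.27994283  0.036     ]
 [ 0.47327841 -0.27021456  0.075     ]
 [ 0.71921101 -0.20614094  0.036     ]
 [ 0.65749198 -0.38187448  0.13      ]]
[[ 0.63820267 -0.259335    0.036     ]]
```

View pics/t1.png

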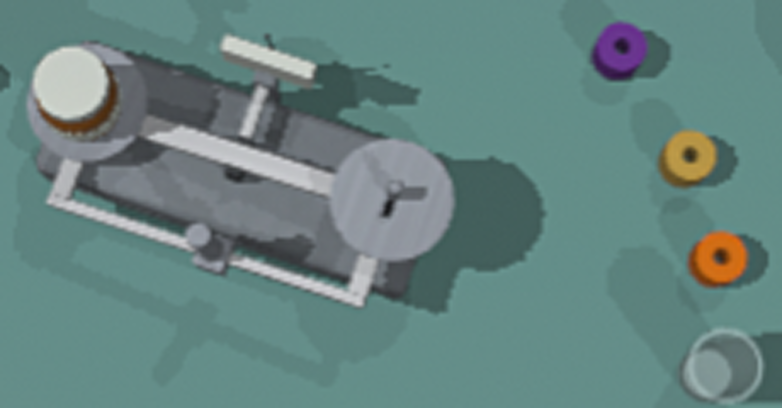

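```bash
cat >> h.py <<'E'
def go(pos,yaw=None,n=None):
    """print turn (shares of 8deg) to get tool straight down with tool x at yaw, then shift shares (after turn)"""
    o=ctrl.get_obs(); W=R.from_rotvec(o['tool_rot']); x=W.apply([1,0,0])
    if yaw is None: yaw=np.arctan2(x[1],x[0])
    cx,sx=np.cos(yaw),np.sin(yaw)
    G=R.from_matrix(np.c_[[cx,sx,0],[sx,-cx,0],[0,0,-1]])
    t=(W.inv()*G).as_rotvec(degrees=True)/8
    d=G.inv().apply(np.array(pos)-o['tool_pos'])/.05
    print('turn',t.round(3),'shift',d.round(3), 'per row',None if not n else (d/n).round(3),'F',o['contact_force'].round(2),'t',o['t'])
E
python3 - <<'E'
from h import *
import pickle
o,d=pickle.load(open('s0.pkl','rb'))
c=cam(d['top'])
uv=lambda x,y:[x/3.4+220-.35,y/3.4+185-.35]
P=onz(c,[uv(391,200),uv(396,187),uv(200,238),uv(88,103),uv(72,82)],[.110,.1405,.150,.086,.154])
print(P); v=P[3]-P[0]; print(np.degrees(np.arctan2(v[1],v[0])),np.hypot(*v[:2]))
a=np.arctan2(v[1],v[0]); ey=np.array([np.cos(a),np.sin(a)]); ex=np.array([ey[1],-ey[0]])
m=(P[0]+P[3])[:2]/2; print('mid',m,[(ex@(p[:2]-m),ey@(p[:2]-m)) for p in P])
go([P[0][0],P[0][1],.25],a+np.pi/2,18)
E
```

```text
[[ 0.58534489 -0.02438243  0.11      ]
 [ 0.58924115 -0.02687892  0.1405    ]
 [ 0.54848142  0.11003504  0.15      ]
 [ 0.65873245  0.20163609  0.086     ]
 [ 0.65798285  0.20428903  0.154     ]]
72.011535621316 0.23763439932532351
mid [0.62203867 0.08862683] [(np.float64(1.157971287901363e-18), np.float64(-0.11881719966266174)), (np.float64(0.00447678983605652), np.float64(-0.11998838983482263)), (np.float64(-0.07657308318760406), np.float64(-0.0023546080383302797)), (np.float64(-5.443786151394714e-18), np.float64(0.11881719966266176)), (np.float64(-0.0015322582097643225), np.float64(0.1211089630601758))]
turn [-0.011 -0.002 -0.493] shift [-10.427  -9.309  -0.393] per row [-0.579 -0.517 -0.022] F [ 0.27 -1.15  0.1 ] t 0.15
```

Request:
{"api": "play_rows", "payload": {
  "series": [
    [0.65, [0, 0, 0], [0, 0, -0.5]],
    [0.65, [-0.58, -0.52, -0.02], [0, 0, 0]],
    [0.65, [-0.58, -0.52, -0.02], [0, 0, 0]],
    [0.65, [-0.58, -0.52, -0.02], [0, 0, 0]],
    [0.65, [-0.58, -0.52, -0.02], [0, 0, 0]],
    [0.65, [-0.58, -0.52, -0.02], [0, 0, 0]],
    [0.65, [-0.58, -0.52, -0.02], [0, 0, 0]],
    [0.65, [-0.58, -0.52, -0.02], [0, 0, 0]]
  ],
  "force": 25
}}

```text
t: 1.15
tool_pos: [0.3708, 0.3428, 0.238]
tool_rot: [-0.489, -3.103, 0.0]
contact_force: [-0.4, 0.1, 0.1]
opening: 0.0554
grip_force: 0.0
```

Request:
{"api": "play_rows", "payload": {
  "series": [
    [0.65, [-0.58, -0.52, -0.02], [0, 0, 0]],
    [0.65, [-0.58, -0.52, -0.02], [0, 0, 0]],
    [0.65, [-0.58, -0.52, -0.02], [0, 0, 0]],
    [0.65, [-0.58, -0.52, -0.02], [0, 0, 0]],
    [0.65, [-0.58, -0.52, -0.02], [0, 0, 0]],
    [0.65, [-0.58, -0.52, -0.02], [0, 0, 0]],
    [0.65, [-0.58, -0.52, -0.02], [0, 0, 0]],
    [0.65, [-0.58, -0.52, -0.02], [0, 0, 0]]
  ]
}}

```text
t: 2.15
tool_pos: [0.5275, 0.0736, 0.246]
tool_rot: [-0.49, -3.103, -0.0]
contact_force: [0.5, 1.5, 0.8]
opening: 0.0555
grip_force: 0.0
```

Request:
{"api": "play_rows", "payload": {
  "series": [
    [0.65, [-0.58, -0.52, -0.02], [0, 0, 0]],
    [0.65, [-0.58, -0.52, -0.02], [0, 0, 0]],
    [0.65, [0, 0, 0], [0, 0, 0]],
    [0.65, [0, 0, 0], [0, 0, 0]]
  ]
}}

```text
t: 2.65
tool_pos: [0.566, 0.0078, 0.2479]
tool_rot: [-0.49, -3.102, -0.001]
contact_force: [-1.0, 0.3, 0.1]
opening: 0.0556
grip_force: 0.0
```

Run:
```python
from h import *
import pickle
o=ctrl.get_obs();im=imaging.get_image('wrist');pickle.dump((o,im),open('s1.pkl','wb'))
save(im,'w1.png'); print(o['tool_pos'],o['tool_rot'],o['dq'],im['fx'])
go([.636,-.2585,.16],None,6)
c=cam(im,o);print(proj(c,[[.5853,-.0244,.11],[.5892,-.0269,.1405],[.636,-.2585,.036]]))
```

```text
[0.5659984  0.0077773  0.24785902] [-4.89571546e-01 -3.10211585e+00 -5.92062906e-04] [ 1.68184216e-02 -1.07255286e-02  5.43431748e-03 -7.98735885e-05
 -1.69931830e-03 -2.24896895e-03] 384.73818619130145
turn [ 0.001 -0.006 -0.   ] shift [-2.973 -4.644  1.759] per row [-0.495 -0.774  0.293] F [ 0.23 -0.57 -0.31] t 2.7
[[282.67515066 263.88445717]
 [277.59057652 284.92989882]
 [100.4533886  343.99108305]]
```

View pics/w1.png

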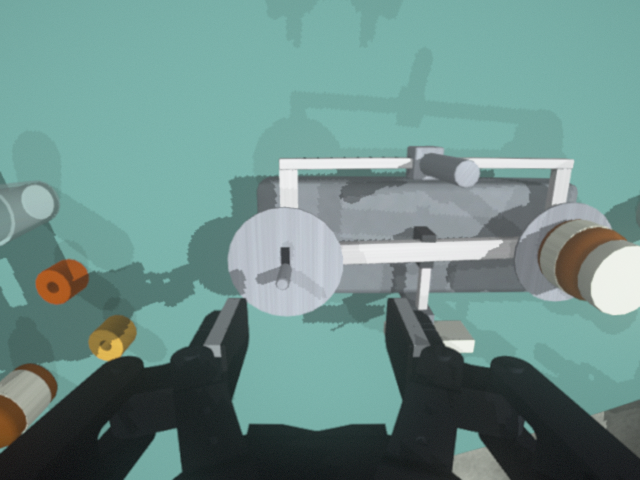

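The wrist view shows the pan centred at about (286,262), with the spindle base near (286,265) and its top near (281,284). The brass ring's top is at about (107,343). Next I go above the ring, turned 90°, so I can centre it with two crossed squeezes.

Request:
{"api": "play_rows", "payload": {
  "series": [
    [0.65, [-0.3, -0.46, 0], [0, 0, 0]],
    [0.65, [-0.38, -0.6, 0.1], [0, 0, 0]],
    [0.65, [-0.38, -0.6, 0.26], [0, 0, 0]],
    [0.65, [-0.38, -0.6, 0.3], [0, 0, 0]],
    [0.65, [-0.38, -0.6, 0.3], [0, 0, 0]],
    [0.65, [-0.38, -0.6, 0.3], [0, 0, 0]],
    [0.65, [-0.38, -0.6, 0.3], [0, 0, 0]],
    [0.65, [-0.39, -0.58, 0.2], [0, 0, 0]]
  ]
}}

```text
t: 3.7
tool_pos: [0.6362, -0.2584, 0.1594]
tool_rot: [-0.487, -3.103, -0.001]
contact_force: [0.7, 1.3, 0.3]
opening: 0.0552
grip_force: 0.0
```

Request:
{"api": "play_rows", "payload": {
  "series": [
    [0.65, [0, 0, 0], [0, 0, 1]],
    [0.65, [0, 0, 0], [0, 0, 1]],
    [0.65, [0, 0, 0], [0, 0, 1]],
    [0.65, [0, 0, 0], [0, 0, 1]],
    [0.65, [0, 0, 0.2], [0, 0, 1]],
    [0.65, [0, 0, 0.2], [0, 0, 1]],
    [0.65, [0, 0, 0.2], [0, 0, 1]],
    [0.65, [0, 0, 0.2], [0, 0, 1]]
  ]
}}

```text
t: 4.7
tool_pos: [0.6364, -0.2574, 0.1201]
tool_rot: [-2.063, -2.369, -0.0]
contact_force: [-0.7, -0.0, -0.3]
opening: 0.0555
grip_force: 0.0
```

Request:
{"api": "play_rows", "payload": {
  "series": [
    [0.65, [0, 0, 0.2], [0, 0, 1]],
    [0.65, [0, 0, 0.2], [0, 0, 1]],
    [0.65, [0, 0, 0.2], [0, 0, 1]],
    [0.65, [0, 0, 0], [0, 0, 0.25]],
    [0.65, [0, 0, 0], [0, 0, 0]]
  ]
}}

```text
t: 5.32
tool_pos: [0.6366, -0.2584, 0.0909]
tool_rot: [2.538, 1.851, 0.0]
contact_force: [-0.5, 0.1, -0.1]
opening: 0.0556
grip_force: 0.0
```

Run:
```python
from h import *
import pickle
o=ctrl.get_obs();im=imaging.get_image('wrist');pickle.dump((o,im),open('s2.pkl','wb'))
print(o['tool_pos'],o['tool_rot'],o['q'])
c=cam(im,o)
h=cv2.cvtColor(im['color'],cv2.COLOR_BGR2HSV); m=((h[...,0]>14)&(h[...,0]<32)&(h[...,1]>110)).astype('uint8')
n,l,st,ce=cv2.connectedComponentsWithStats(m); i=np.argsort(st[1:,4])[::-1][:3]+1; print(st[i],ce[i])
print(proj(c,[[.6365,-.2585,.036],[.6365,-.2585,0]]))
save(im,'w2.png')
go([.6365,-.2585,.012],np.radians(72),6)
```

```text
[ 0.63655427 -0.25837014  0.09085069] [2.53789839e+00 1.85086148e+00 4.28548455e-04] [-4.93807419e-01  3.08676063e-01  1.56615176e+00  4.25163382e-05
  1.26621806e+00 -1.83251426e-01]
[[ 286  215   71   80 4405]
 [ 453  440   56   40  773]
 [ 474  440    9    5   15]] [[320.80749149 255.54960272]
 [476.53557568 464.72186287]
 [478.13333333 442.2       ]]
[[317.73570424 269.39288779]
 [317.53861022 248.97826745]]
turn [0.007 0.001 0.024] shift [ 1.000e-03 -4.000e-03  1.582e+00] per row [ 0.    -0.001  0.264] F [ 0.24 -0.13  0.34] t 5.375
```

View pics/w2.png

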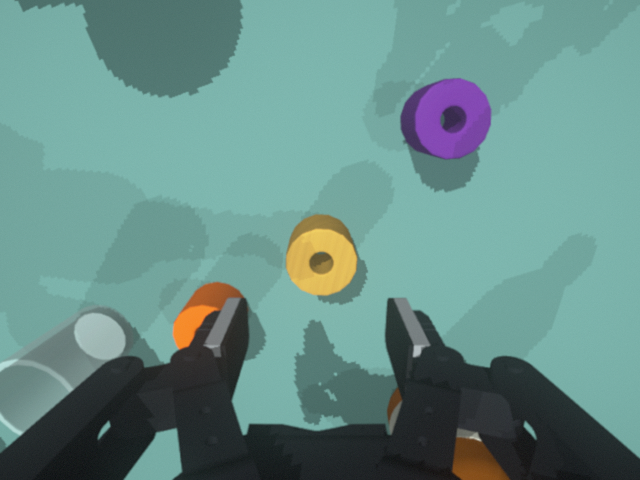

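The ring's hole is at (320,262), centred between the fingers, and they're clear of the orange weight. I'll descend and squeeze.

Request:
{"api": "play_rows", "payload": {
  "series": [
    [0.65, [0.05, 0, 0.2], [0, 0, 0]],
    [0.65, [0, 0, 0.4], [0, 0, 0]],
    [0.65, [0, 0, 0.4], [0, 0, 0]],
    [0.65, [0, 0, 0.35], [0, 0, 0]],
    [0.65, [0, 0, 0.2], [0, 0, 0]],
    [0.65, [0, 0, 0], [0, 0, 0]],
    [0.4, [0, 0, 0], [0, 0, 0]],
    [0.4, [0, 0, 0], [0, 0, 0]]
  ],
  "force": 20
}}

```text
t: 6.38
tool_pos: [0.6378, -0.257, 0.0139]
tool_rot: [2.539, 1.847, 0.001]
contact_force: [1.0, -0.1, 0.5]
opening: 0.0395
grip_force: 20.7
```

Request:
{"api": "play_rows", "payload": {
  "series": [
    [0.4, [0, 0, 0], [0, 0, 0]],
    [0.65, [0, 0, 0], [0, 0, 0]],
    [0.65, [0, 0, 0], [0, 0, 0]],
    [0.65, [0, 0, 0], [0, 0, -1]],
    [0.65, [0, 0, 0], [0, 0, -1]],
    [0.65, [0, 0, 0], [0, 0, -1]],
    [0.65, [0, 0, 0], [0, 0, -1]],
    [0.65, [0, 0, 0], [0, 0, -1]]
  ]
}}

```text
t: 7.38
tool_pos: [0.6368, -0.2566, 0.0127]
tool_rot: [-1.749, -2.609, 0.0]
contact_force: [-0.4, 0.0, 0.0]
opening: 0.0556
grip_force: 0.0
```

Request:
{"api": "play_rows", "payload": {
  "series": [
    [0.65, [0, 0, 0], [0, 0, -1]],
    [0.65, [0, 0, 0], [0, 0, -1]],
    [0.65, [0, 0, 0], [0, 0, -1]],
    [0.65, [0, 0, 0], [0, 0, -1]],
    [0.65, [0, 0, 0], [0, 0, -1]],
    [0.65, [0, 0, 0], [0, 0, -1]],
    [0.65, [0, 0, 0], [0, 0, -0.25]],
    [0.65, [0, 0, 0], [0, 0, 0]]
  ]
}}

```text
t: 8.38
tool_pos: [0.637, -0.2566, 0.0128]
tool_rot: [-0.492, -3.103, -0.0]
contact_force: [0.1, 0.0, 0.1]
opening: 0.0555
grip_force: 0.0
```

Run:
```python
from h import *
import pickle
o=ctrl.get_obs();im=imaging.get_image('wrist');pickle.dump((o,im),open('s3.pkl','wb'))
print(o)
go([.6365,-.2585,.012],np.radians(162))
save(im,'w3.png',(190,240,450,435),3)
```

```text
{'t': 8.375, 'q': array([-4.91212418e-01,  4.00754223e-01,  1.59445163e+00, -3.59899049e-05,
        1.14656615e+00, -1.74754210e+00]), 'dq': array([-0.0006251 , -0.00205377, -0.00072176,  0.00152354, -0.00051573,
        0.00640713]), 'effort': array([ 1.96454086e-03, -4.91462088e+01, -3.19741774e+01, -5.47395412e-04,
        2.06381555e-03, -6.80347835e-02]), 'tool_pos': array([ 0.63695413, -0.25659706,  0.01275906]), 'tool_rot': array([-4.91879041e-01, -3.10266454e+00, -4.36759381e-05]), 'contact_force': array([0.12084259, 0.04527655, 0.10580465]), 'wrist_torque': array([-0.03032134, -0.00681155, -0.00099229]), 'grip_force': 0.0, 'opening': 0.05551111455143648}
turn [ 0.    -0.001 -0.002] shift [-0.003 -0.039  0.015] per row None F [0.53 0.03 0.44] t 8.425
```

View pics/w3.png

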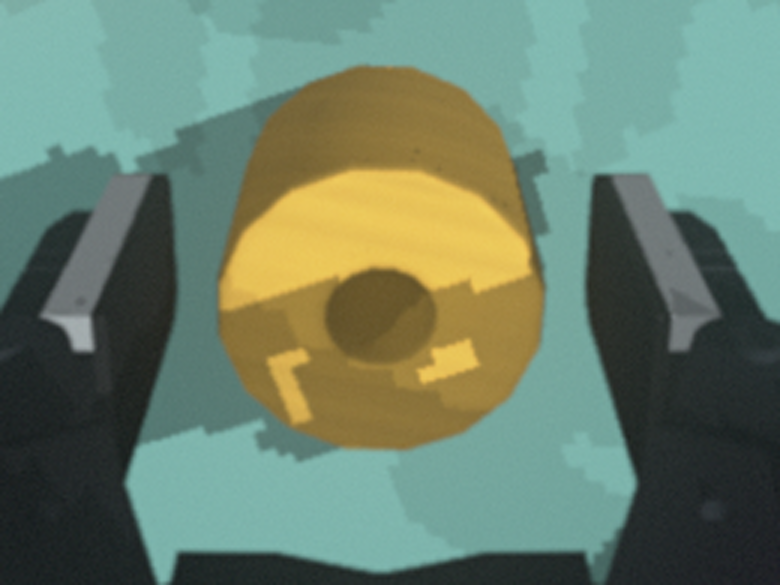

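The hole is centred at about (317,345) in full-image pixels and midway between the fingers. I'll grip it now.

Request:
{"api": "play_rows", "payload": {
  "series": [
    [0.38, [0, 0, 0], [0, 0, 0]],
    [0.38, [0, 0, 0], [0, 0, 0]],
    [0.38, [0, 0, 0], [0, 0, 0]],
    [0.38, [0, 0, -0.1], [0, 0, 0]],
    [0.38, [0, 0, -0.4], [0, 0, 0]],
    [0.38, [0, 0, -0.6], [0, 0, 0]],
    [0.38, [0, 0, -0.4], [0, 0, 0]],
    [0.38, [0, 0, 0], [0, 0, 0]]
  ],
  "force": 35
}}

```text
t: 9.43
tool_pos: [0.6387, -0.2575, 0.0912]
tool_rot: [0.489, 3.098, -0.003]
contact_force: [-0.1, -0.4, -3.2]
opening: 0.0387
grip_force: 35.8
```

Run:
```python
from h import *
import pickle
o1,i1=pickle.load(open('s1.pkl','rb')); o3,i3=pickle.load(open('s3.pkl','rb'))
o=ctrl.get_obs();im=imaging.get_image('wrist');pickle.dump((o,im),open('s4.pkl','wb'))
print(o['tool_pos'],o['opening'],o['grip_force'],o['contact_force'])
T=cam({**im,},dict(tool_rot=np.zeros(3),tool_pos=np.zeros(3)))
print('pred hole top tool frame',proj(T,[[0,0,-.0232],[.002,0,-.0232],[0,0.002,-.0232]]))
c3=cam(i3,o3); print('s3 ring by ray',onz(c3,[[317,345]],.036), o3['tool_pos'])
a=im['color'][250:430,200:440]; b=i1['color'][190:330,210:390]
a=cv2.resize(a,(533,400),interpolation=cv2.INTER_CUBIC); b=cv2.resize(b,(514,400),interpolation=cv2.INTER_CUBIC)
# montage: held ring left-top; pan (x4 region) separate
b=cv2.resize(i1['color'][220:320,220:350],None,fx=6,fy=6,interpolation=cv2.INTER_CUBIC)
cv2.imwrite('pics/pan1.png',b)
h=cv2.cvtColor(im['color'],cv2.COLOR_BGR2HSV)
np.save('held.npy',im['color'])
```

```text
[ 0.63869452 -0.25752337  0.09121526] 0.03872058619493419 35.7851667702198 [-0.06592856 -0.35782386 -3.19738337]
pred hole top tool frame [[312.77125811 346.82781042]
 [312.75740898 341.91702953]
 [318.41394825 346.82847939]]
s3 ring by ray [[ 0.63668427 -0.2549361   0.036     ]] [ 0.63695413 -0.25659706  0.01275906]
```

View pics/pan1.png

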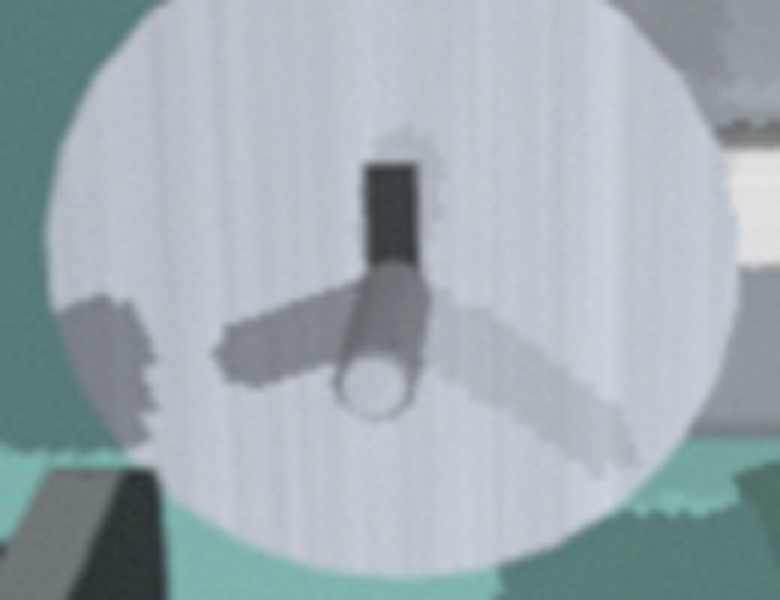

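In the crop the spindle top is at (376,386), which is full-image (282.3,284). It sits toward the far end of its slot. Next I move to a stand-off just beside and above the spindle for a close look.

Run:
```python
from h import *
import pickle
o1,i1=pickle.load(open('s1.pkl','rb'))
c=cam(i1,o1)
print(onz(c,[[282.25,283.9],[278.1,285.9],[280,285]],.1405))
for k in range(3):
    o=ctrl.get_obs();print(o['t'],o['tool_pos'],o['tool_rot']); imaging.get_image('side')
a=np.radians(162); S=np.array([.590,-.0275])
p=S-.03*np.array([np.cos(a),np.sin(a)])
go([*p,.167],a,8)
```

```text
[[ 0.58946392 -0.02351697  0.1405    ]
 [ 0.59000735 -0.02680774  0.1405    ]
 [ 0.5897695  -0.0253035   0.1405    ]]
9.475 [ 0.63755697 -0.25692073  0.08906755] [ 4.89346937e-01  3.10125963e+00 -1.11800366e-03]
9.525 [ 0.63668462 -0.25646418  0.08747029] [-4.89531269e-01 -3.10262892e+00 -3.40732884e-04]
9.575 [ 0.63619016 -0.25620028  0.08647149] [-4.89366328e-01 -3.10115070e+00 -1.16651223e-03]
turn [ 0.004 -0.021  0.008] shift [ 1.687  4.064 -1.62 ] per row [ 0.211  0.508 -0.202] F [ 0.46  0.78 -2.96] t 9.625
```

Request:
{"api": "play_rows", "payload": {
  "series": [
    [0.38, [0, 0, -0.4], [0, 0, 0]],
    [0.38, [0, 0, -0.6], [0, 0, 0]],
    [0.38, [0, 0, -0.5], [0, 0, 0]],
    [0.38, [0.25, 0.5, -0.12], [0, 0, 0]],
    [0.38, [0.25, 0.6, 0], [0, 0, 0]],
    [0.38, [0.25, 0.6, 0], [0, 0, 0]],
    [0.38, [0.25, 0.6, 0], [0, 0, 0]],
    [0.38, [0.25, 0.6, 0], [0, 0, 0]]
  ]
}}

```text
t: 10.62
tool_pos: [0.6213, -0.0972, 0.1684]
tool_rot: [-0.488, -3.102, -0.001]
contact_force: [-0.4, 0.1, -2.9]
opening: 0.0384
grip_force: 35.9
```

Request:
{"api": "play_rows", "payload": {
  "series": [
    [0.38, [0.25, 0.6, 0], [0, 0, 0]],
    [0.38, [0.2, 0.4, 0], [0, 0, 0]],
    [0.38, [0, 0.15, 0], [0, 0, 0]],
    [0.38, [0, 0, 0], [0, 0, 0]],
    [0.38, [0, 0, 0], [0, 0, 0]],
    [0.38, [0, 0, 0], [0, 0, 0]],
    [0.38, [0, 0, 0], [0, 0, 0]],
    [0.38, [0, 0, 0], [0, 0, 0]]
  ]
}}

```text
t: 11.62
tool_pos: [0.6185, -0.0381, 0.1688]
tool_rot: [-0.49, -3.103, 0.0]
contact_force: [-0.3, 0.4, -2.3]
opening: 0.0386
grip_force: 35.9
```

Run:
```python
from h import *
import pickle
o=ctrl.get_obs();im=imaging.get_image('wrist');pickle.dump((o,im),open('s5.pkl','wb'))
print(o['tool_pos'],o['tool_rot'],o['dq'].round(3))
save(im,'w5.png',(200,180,460,420),2.5)
a=np.radians(162); S=np.array([.590,-.0265])
T=cam(im,dict(tool_rot=np.zeros(3),tool_pos=np.zeros(3)))
c=cam(im,o);print(proj(c,[[*S,.1405]]),proj(T,[[0,0,-.0232]]))
go([*S,.167],a)
```

```text
[ 0.61850132 -0.0381219   0.16878158] [-4.90335493e-01 -3.10301083e+00  4.73544129e-05] [ 0.004 -0.001 -0.     0.    -0.    -0.001]
[[318.5069882  225.98115567]] [[312.77389628 346.82884456]]
turn [-0.    -0.     0.006] shift [0.613 0.043 0.036] per row None F [-0.26 -1.01 -3.04] t 11.675
```

View pics/w5.png

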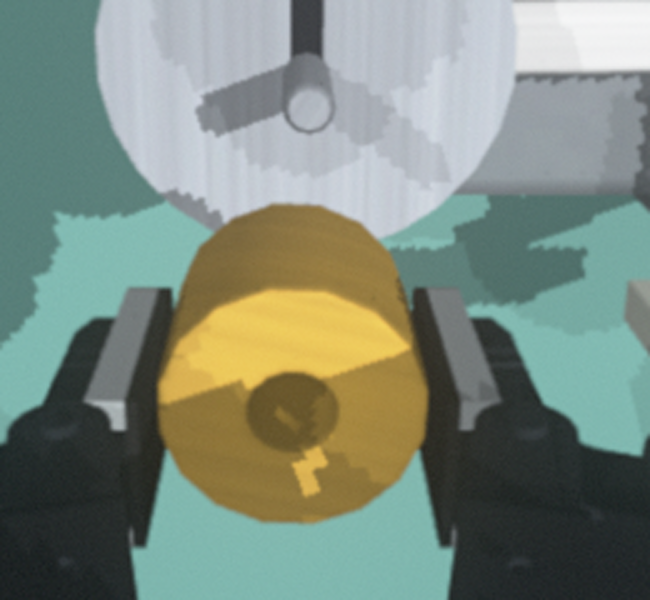

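In the close crop the spindle top is at (309,108), full-image (323.4,223.0), and the held hole is at (293,412), full-image (317.0,344.6). After correcting for the camera bias, the shift is about +31.1 mm in tool x and +2.7 mm in tool y.

Request:
{"api": "play_rows", "payload": {
  "series": [
    [0.38, [0.12, 0.053, 0], [0, 0, 0]],
    [0.38, [0.2, 0, 0], [0, 0, 0]],
    [0.38, [0.2, 0, 0], [0, 0, 0]],
    [0.38, [0.1, 0, 0], [0, 0, 0]],
    [0.38, [0, 0, 0.1], [0, 0, 0]],
    [0.38, [0, 0, 0.1], [0, 0, 0]],
    [0.38, [0, 0, 0], [0, 0, 0]],
    [0.38, [0, 0, 0], [0, 0, 0]]
  ]
}}

```text
t: 12.68
tool_pos: [0.5899, -0.0258, 0.1587]
tool_rot: [-0.49, -3.103, 0.0]
contact_force: [-0.9, 0.2, -2.3]
opening: 0.0383
grip_force: 35.9
```

Run:
```python
from h import *
a=np.radians(162);ex=np.array([np.cos(a),np.sin(a)]);ey=np.array([ex[1],-ex[0]])
S0=np.array([.61850,-.03812])+.0311*ex+.0027*ey
o=ctrl.get_obs();print(S0,o['tool_pos'],'err mm',(S0-o['tool_pos'][:2])@ex*1e3,(S0-o['tool_pos'][:2])@ey*1e3)
go([*S0,.155],a)
```

```text
[ 0.58975649 -0.02594172] [ 0.58993401 -0.02584527  0.15866242] err mm 0.13903039491443467 -0.14659034091033354
turn [-0.    -0.001  0.007] shift [ 0.003 -0.003  0.073] per row None F [-0.94  0.22 -2.29] t 12.675
```

Request:
{"api": "play_rows", "payload": {
  "series": [
    [0.38, [0, 0, 0.04], [0, 0, 0]],
    [0.38, [0, 0, 0.04], [0, 0, 0]],
    [0.38, [0, 0, 0.04], [0, 0, 0]],
    [0.38, [0, 0, 0.03], [0, 0, 0]],
    [0.38, [0, 0, 0], [0, 0, 0]],
    [0.38, [0, 0, 0], [0, 0, 0]]
  ]
}}

```text
t: 13.42
tool_pos: [0.5899, -0.0258, 0.1514]
tool_rot: [0.49, 3.103, -0.0]
contact_force: [-0.1, 0.2, -1.9]
opening: 0.0386
grip_force: 35.9
```

Request:
{"api": "play_rows", "payload": {
  "series": [
    [0.38, [0, 0, 0.03], [0, 0, 0]],
    [0.38, [0, 0, 0.03], [0, 0, 0]],
    [0.38, [0, 0, 0], [0, 0, 0]],
    [0.38, [0, 0, 0], [0, 0, 0]]
  ]
}}

```text
t: 13.92
tool_pos: [0.5898, -0.0257, 0.1483]
tool_rot: [0.49, 3.103, 0.0]
contact_force: [0.1, 0.1, -2.8]
opening: 0.0384
grip_force: 35.9
```

There's no contact with the ring 5 mm below the spindle top, so it's threaded. I'll keep lowering.

Request:
{"api": "play_rows", "payload": {
  "series": [
    [0.38, [0, 0, 0.05], [0, 0, 0]],
    [0.38, [0, 0, 0.05], [0, 0, 0]],
    [0.38, [0, 0, 0.05], [0, 0, 0]],
    [0.38, [0, 0, 0.05], [0, 0, 0]],
    [0.38, [0, 0, 0], [0, 0, 0]]
  ]
}}

```text
t: 14.55
tool_pos: [0.5896, -0.0257, 0.1379]
tool_rot: [-0.489, -3.102, -0.0]
contact_force: [0.4, -0.3, -2.4]
opening: 0.0387
grip_force: 35.9
```

Request:
{"api": "play_rows", "payload": {
  "series": [
    [0.38, [0, 0, 0.05], [0, 0, 0]],
    [0.38, [0, 0, 0.05], [0, 0, 0]],
    [0.38, [0, 0, 0.05], [0, 0, 0]],
    [0.38, [0, 0, 0.03], [0, 0, 0]],
    [0.38, [0, 0, 0], [0, 0, 0]],
    [0.38, [0, 0, 0], [0, 0, 0]]
  ]
}}

```text
t: 15.3
tool_pos: [0.5899, -0.0258, 0.1294]
tool_rot: [0.49, 3.103, -0.0]
contact_force: [-0.3, -0.9, -2.9]
opening: 0.0388
grip_force: 35.9
```

Request:
{"api": "play_rows", "payload": {
  "series": [
    [0.38, [0, 0, 0.03], [0, 0, 0]],
    [0.38, [0, 0, 0.03], [0, 0, 0]],
    [0.38, [0, 0, 0.03], [0, 0, 0]],
    [0.38, [0, 0, 0], [0, 0, 0]],
    [0.38, [0, 0, 0], [0, 0, 0]]
  ]
}}

```text
t: 15.92
tool_pos: [0.5898, -0.0258, 0.1248]
tool_rot: [0.49, 3.103, -0.0]
contact_force: [-0.0, 0.2, -3.3]
opening: 0.0386
grip_force: 35.9
```

Request:
{"api": "play_rows", "payload": {
  "series": [
    [0.38, [0, 0, 0.02], [0, 0, 0]],
    [0.38, [0, 0, 0], [0, 0, 0]],
    [0.38, [0, 0, 0], [0, 0, 0]]
  ]
}}

```text
t: 16.3
tool_pos: [0.5898, -0.0257, 0.1238]
tool_rot: [-0.49, -3.103, 0.0]
contact_force: [0.7, -0.8, -3.7]
opening: 0.0383
grip_force: 35.9
```

Request:
{"api": "play_rows", "payload": {
  "series": [
    [0.38, [0, 0, 0.02], [0, 0, 0]],
    [0.38, [0, 0, 0], [0, 0, 0]],
    [0.38, [0, 0, 0], [0, 0, 0]]
  ]
}}

```text
t: 16.68
tool_pos: [0.59, -0.0258, 0.123]
tool_rot: [0.49, 3.103, 0.0]
contact_force: [0.2, 0.0, -1.5]
opening: 0.0383
grip_force: 36.0
```

Request:
{"api": "play_rows", "payload": {
  "series": [
    [0.38, [0, 0, 0.02], [0, 0, 0]],
    [0.38, [0, 0, 0], [0, 0, 0]],
    [0.38, [0, 0, 0], [0, 0, 0]]
  ]
}}

```text
t: 17.05
tool_pos: [0.59, -0.0259, 0.1221]
tool_rot: [0.49, 3.103, -0.0]
contact_force: [-0.5, -0.6, 0.6]
opening: 0.0386
grip_force: 36.2
```

Request:
{"api": "play_rows", "payload": {
  "series": [
    [0.38, [0, 0, 0], [0, 0, 0]]
  ]
}}

```text
t: 17.18
tool_pos: [0.59, -0.0259, 0.122]
tool_rot: [0.49, 3.103, -0.0]
contact_force: [-0.5, -1.3, 0.4]
opening: 0.0385
grip_force: 36.2
```

The force rose from −3 to about +0.5 N at the expected pan height, so the ring is seated. I'll release it.

Request:
{"api": "play_rows", "payload": {
  "series": [
    [0.55, [0, 0, 0], [0, 0, 0]],
    [0.6, [0, 0, 0], [0, 0, 0]],
    [0.6, [0, 0, 0], [0, 0, 0]],
    [0.6, [0, 0, -0.2], [0, 0, 0]],
    [0.6, [0, 0, -0.6], [0, 0, 0]],
    [0.6, [0, 0, -0.8], [0, 0, 0]],
    [0.6, [0, 0, -0.6], [0, 0, 0]],
    [0.6, [0, 0, -0.2], [0, 0, 0]]
  ]
}}

```text
t: 18.18
tool_pos: [0.5911, -0.0259, 0.2454]
tool_rot: [0.489, 3.098, -0.0]
contact_force: [0.5, 0.2, -0.1]
opening: 0.0515
grip_force: 0.0
```

Run:
```python
from h import *
import pickle
for k in range(4): imaging.get_image('side')
o=ctrl.get_obs();im=imaging.get_image('wrist');pickle.dump((o,im),open('s6.pkl','wb'))
print(o['tool_pos'],o['contact_force'],o['t'])
save(im,'w6.png')
c=cam(im,o)
print(proj(c,[[.5487,.110,.150],[.5487,.110,.086]]))
```

```text
[ 0.5892148  -0.0256473   0.24038874] [-0.85244532  0.68727915 -0.0420264 ] 18.375
[[511.53940748 118.72552199]
 [470.40721875 119.70082678]]
```

View pics/w6.png

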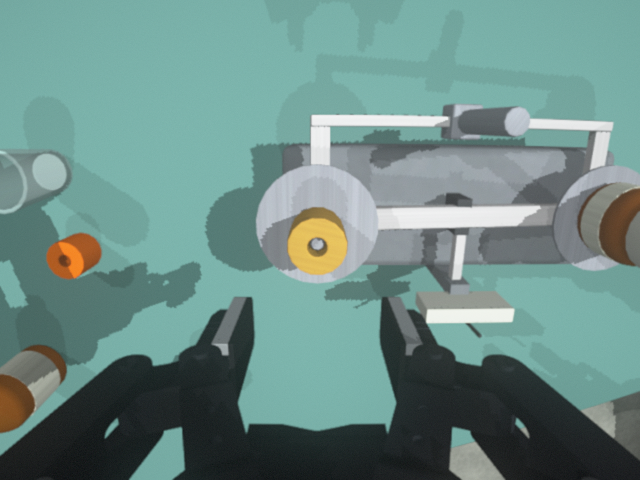

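The ring sits flat on the pan around the spindle at (317,243), and the beam is still jar-low. The knob top is at (515,122). Next I shut the fingers and move to the jar side of the knob.

```bash
cat >> h.py <<'E'
M=np.array([.62204,.08863]); EX=np.array([.951,-.309]); EY=np.array([.309,.951])
def bal(x,y): return M+x*EX+y*EY
def tobal(p): d=np.array(p)[:2]-M; return d@EX,d@EY
def brass(n=3):
    out=[]
    for k in range(n):
        a=imaging.get_image('side'); x0,y0,x1,y1=295,205,350,265
        b=a['color'][y0:y1,x0:x1].astype(float); h=cv2.cvtColor(b.astype('uint8'),cv2.COLOR_BGR2HSV)
        w=np.clip((b[...,2]-b[...,0]-25)/60,0,1)
        ys,xs=np.mgrid[y0:y1,x0:x1]; out.append([w.sum(),(w*xs).sum()/w.sum(),(w*ys).sum()/w.sum()])
    return np.mean(out,0),np.std(out,0)
E
python3 - <<'E'
from h import *
import pickle
o,im=pickle.load(open('s6.pkl','rb'))
p=onz(cam(im,o),[[515-3.8,122+2]],.150)[0]; print('knob bal',tobal(p),p)
go([*bal(-.0755,.033),.235],np.radians(162),7)
E
```

```text
knob bal (np.float64(-0.07332434191684485), np.float64(-0.0021670180417769566)) [0.55163063 0.10922882 0.15      ]
turn [-0.003 -0.021  0.009] shift [1.587 3.037 0.097] per row [0.227 0.434 0.014] F [ 1.02 -0.33 -0.51] t 18.425
```

Request:
{"api": "play_rows", "payload": {
  "series": [
    [0, [0.12, 0.25, 0], [0, 0, 0]],
    [0, [0.25, 0.48, 0], [0, 0, 0]],
    [0, [0.25, 0.48, 0], [0, 0, 0]],
    [0, [0.25, 0.48, 0], [0, 0, 0]],
    [0, [0.25, 0.48, 0], [0, 0, 0]],
    [0, [0.25, 0.48, 0], [0, 0, 0]],
    [0, [0.2, 0.38, 0], [0, 0, 0]],
    [0, [0, 0, 0], [0, 0, 0]]
  ]
}}

```text
t: 19.42
tool_pos: [0.5612, 0.144, 0.2412]
tool_rot: [-0.486, -3.103, 0.0]
contact_force: [0.1, 0.1, -0.5]
opening: -0.0001
grip_force: 0.0
```

Request:
{"api": "play_rows", "payload": {
  "series": [
    [0, [0, 0, 0.3], [0, 0, 0]],
    [0, [0, 0, 0.6], [0, 0, 0]],
    [0, [0, 0, 0.6], [0, 0, 0]],
    [0, [0, 0, 0.5], [0, 0, 0]],
    [0, [0, 0, 0.2], [0, 0, 0]],
    [0, [0, 0, 0], [0, 0, 0]],
    [0, [0, 0, 0], [0, 0, 0]]
  ]
}}

```text
t: 20.3
tool_pos: [0.5626, 0.1424, 0.1331]
tool_rot: [0.49, 3.101, 0.001]
contact_force: [-0.4, -0.4, 0.4]
opening: -0.0001
grip_force: 0.0
```

Run:
```python
from h import *
o=ctrl.get_obs(); print(o['tool_pos'],o['contact_force'],o['opening'],'bal',tobal(o['tool_pos']),o['t'])
print(brass())
c=cam(imaging.get_image('side')); r=bal(.0045,-.119)
for z in (.110,.098,.086): print(proj(c,[[*r,z+.036],[*r,z]]))
```

```text
[0.56264204 0.14243925 0.133053  ] [-0.40406271 -0.36567161  0.40261664] -0.00010005153705030282 bal (np.float64(-0.07311452236957608), np.float64(0.032818629659099756)) 20.3
(array([240.35      , 322.9807448 , 239.62278067]), array([0.5969056 , 0.01822417, 0.00601047]))
[[322.05155724 233.65257529]
 [322.14877637 246.54711929]]
[[322.0844266  238.01444198]
 [322.18027742 250.72086486]]
[[322.11682948 242.31212613]
 [322.21134249 254.8347601 ]]
```

Request:
{"api": "play_rows", "payload": {
  "series": [
    [0, [0, -0.1, 0.18], [0, 0, 0]],
    [0, [0, -0.1, 0.18], [0, 0, 0]],
    [0, [0, -0.06, 0], [0, 0, 0]],
    [0, [0, -0.06, 0], [0, 0, 0]],
    [0, [0, -0.06, 0], [0, 0, 0]],
    [0, [0, -0.06, 0], [0, 0, 0]],
    [0, [0, -0.06, 0], [0, 0, 0]],
    [0, [0, -0.06, 0], [0, 0, 0]]
  ]
}}

```text
t: 21.5
tool_pos: [0.5531, 0.1158, 0.1138]
tool_rot: [0.49, 3.103, 0.0]
contact_force: [-0.5, 2.6, -1.3]
opening: 0.0
grip_force: 1.0
```

Request:
{"api": "play_rows", "payload": {
  "series": [
    [0, [0, -0.06, 0], [0, 0, 0]],
    [0, [0, -0.06, 0], [0, 0, 0]],
    [0, [0, -0.06, 0], [0, 0, 0]],
    [0, [0, -0.06, 0], [0, 0, 0]]
  ]
}}

```text
t: 22.0
tool_pos: [0.5495, 0.1043, 0.1138]
tool_rot: [0.49, 3.103, 0.0]
contact_force: [0.0, 2.6, -1.4]
opening: -0.0
grip_force: 1.0
```

Request:
{"api": "play_rows", "payload": {
  "series": [
    [0, [0, -0.06, 0], [0, 0, 0]],
    [0, [0, -0.06, 0], [0, 0, 0]],
    [0, [0, -0.05, 0], [0, 0, 0]]
  ]
}}

```text
t: 22.38
tool_pos: [0.5468, 0.0962, 0.1138]
tool_rot: [-0.49, -3.103, 0.0]
contact_force: [1.4, 1.6, -1.2]
opening: 0.0
grip_force: 1.0
```

Run:
```python
from h import *
o=ctrl.get_obs(); print(o['tool_pos'],o['contact_force'],'bal',tobal(o['tool_pos']),o['t'])
print(brass(1))
```

```text
[0.54679781 0.09620757 0.11379308] [ 1.41814172  1.63465982 -1.16893063] bal (np.float64(-0.07389679299485782), np.float64(-0.016043564156491164)) 22.375
(array([245.86666667, 323.25318601, 246.08466649]), array([0., 0., 0.]))
```

Request:
{"api": "play_rows", "payload": {
  "series": [
    [0, [0, 0.1, 0], [0, 0, 0]],
    [0, [0, 0.15, 0], [0, 0, 0]],
    [0, [0, 0.05, 0], [0, 0, 0]],
    [0, [0, 0, 0], [0, 0, 0]],
    [0, [0, 0, 0], [0, 0, 0]],
    [0, [0, 0, 0], [0, 0, 0]],
    [0, [0, 0, 0], [0, 0, 0]],
    [0, [0, 0, 0], [0, 0, 0]]
  ]
}}

```text
t: 23.42
tool_pos: [0.5514, 0.1106, 0.1138]
tool_rot: [-0.49, -3.103, 0.0]
contact_force: [-0.1, 0.8, -0.7]
opening: 0.0002
grip_force: 0.0
```

Run:
```python
from h import *
for k in range(3):
  b,s=brass(2); print(b,'tilt',(b[2]-243.87)/42.6)
o=ctrl.get_obs(); print(o['tool_pos'],o['contact_force'],'bal',tobal(o['tool_pos']),o['t'])
```

```text
[244.275      323.02456282 240.37939295] tilt -0.08193913271638918
[244.5        323.01655813 240.34552184] tilt -0.08273422903787035
[244.1        323.03594694 240.31083521] tilt -0.08354846921024642
[0.55144103 0.11067031 0.11379157] [-0.43031776  0.07488167 -0.91875797] bal (np.float64(-0.07395008078034811), np.float64(-0.0008547432331989674)) 23.725
```

Request:
{"api": "play_rows", "payload": {
  "series": [
    [0, [0, -0.1, 0], [0, 0, 0]],
    [0, [0, -0.12, 0], [0, 0, 0]],
    [0, [0, -0.08, 0], [0, 0, 0]],
    [0, [0, -0.06, 0], [0, 0, 0]],
    [0, [0, -0.06, 0], [0, 0, 0]],
    [0, [0, -0.06, 0], [0, 0, 0]],
    [0, [0, -0.06, 0], [0, 0, 0]],
    [0, [0, -0.06, 0], [0, 0, 0]]
  ]
}}

```text
t: 24.72
tool_pos: [0.5422, 0.082, 0.1138]
tool_rot: [-0.49, -3.103, -0.0]
contact_force: [0.6, 1.8, -1.4]
opening: 0.0001
grip_force: 1.0
```

Request:
{"api": "play_rows", "payload": {
  "series": [
    [0, [0, -0.03, 0], [0, 0, 0]],
    [0, [0, 0, 0], [0, 0, 0]],
    [0, [0, 0, 0], [0, 0, 0]]
  ]
}}

```text
t: 25.1
tool_pos: [0.5418, 0.0807, 0.1139]
tool_rot: [-0.489, -3.103, 0.0]
contact_force: [0.0, 1.6, -0.5]
opening: 0.0001
grip_force: 0.6
```

Run:
```python
from h import *
o=ctrl.get_obs(); print(o['tool_pos'],o['contact_force'],'bal',tobal(o['tool_pos']),o['t'])
b,s=brass(1); print(b,'tilt',(b[2]-243.87)/42.6)
```

```text
[0.54176829 0.08065809 0.11390662] [ 0.03322335  1.61074661 -0.51349152] bal (np.float64(-0.07387507633022991), np.float64(-0.032385248006291195)) 25.1
[259.56666667 323.40901503 246.4738667 ] tilt 0.061123631476802685
```

Request:
{"api": "play_rows", "payload": {
  "series": [
    [0, [0, 0.1, 0], [0, 0, 0]],
    [0, [0, 0.15, 0], [0, 0, 0]],
    [0, [0, 0.05, 0], [0, 0, 0]],
    [0, [0, 0, 0], [0, 0, 0]],
    [0, [0, 0, 0], [0, 0, 0]],
    [0, [0, 0, 0], [0, 0, 0]],
    [0, [0, 0, 0], [0, 0, 0]],
    [0, [0, 0, 0], [0, 0, 0]]
  ]
}}

```text
t: 26.15
tool_pos: [0.5464, 0.0949, 0.1138]
tool_rot: [-0.49, -3.103, 0.0]
contact_force: [0.4, 0.6, -0.4]
opening: 0.0002
grip_force: 0.0
```

Run:
```python
from h import *
for k in range(4):
  b,s=brass(2); print(b,'tilt',(b[2]-243.87)/42.6)
o=ctrl.get_obs(); print(o['tool_pos'],o['contact_force'],'bal',tobal(o['tool_pos']),o['t'])
```

```text
[247.6        323.19877627 243.33608322] tilt -0.01253325779986428
[248.00833333 323.18386235 243.32804724] tilt -0.01272189567285449
[247.4        323.19129116 243.30968426] tilt -0.01315295157933688
[247.79166667 323.18910152 243.29510845] tilt -0.013495106885242867
[0.54638927 0.09499944 0.11381702] [-0.25943727 -0.50112496 -0.38957356] bal (np.float64(-0.07391200493001335), np.float64(-0.017318741311613543)) 26.55
```

Request:
{"api": "play_rows", "payload": {
  "series": [
    [0, [0, -0.08, 0], [0, 0, 0]],
    [0, [0, -0.1, 0], [0, 0, 0]],
    [0, [0, -0.06, 0], [0, 0, 0]],
    [0, [0, -0.06, 0], [0, 0, 0]],
    [0, [0, -0.04, 0], [0, 0, 0]],
    [0, [0, -0.024, 0], [0, 0, 0]],
    [0, [0, 0, 0], [0, 0, 0]],
    [0, [0, 0, 0], [0, 0, 0]]
  ]
}}

```text
t: 27.55
tool_pos: [0.5408, 0.0776, 0.1139]
tool_rot: [-0.489, -3.103, 0.0]
contact_force: [-0.3, 1.5, -0.2]
opening: 0.0001
grip_force: 0.5
```

Run:
```python
from h import *
o=ctrl.get_obs(); print(o['tool_pos'],o['contact_force'],'bal',tobal(o['tool_pos']),o['t'])
```

```text
[0.540773   0.07764975 0.11389506] [-0.29388748  1.49660166 -0.21005707] bal (np.float64(-0.0738920225163158), np.float64(-0.035553724845080875)) 27.55
```

Request:
{"api": "play_rows", "payload": {
  "series": [
    [0, [0, 0.1, 0], [0, 0, 0]],
    [0, [0, 0.15, 0], [0, 0, 0]],
    [0, [0, 0.05, 0], [0, 0, 0]],
    [0, [0, 0, 0], [0, 0, 0]],
    [0, [0, 0, 0], [0, 0, 0]],
    [0, [0, 0, 0], [0, 0, 0]],
    [0, [0, 0, 0], [0, 0, 0]],
    [0, [0, 0, 0], [0, 0, 0]]
  ]
}}

```text
t: 28.55
tool_pos: [0.5454, 0.0919, 0.1138]
tool_rot: [0.49, 3.103, 0.0]
contact_force: [0.3, 0.1, -0.6]
opening: -0.0002
grip_force: 0.0
```

```bash
cat >> h.py <<'E'
def jar():
    import pickle
    a=pickle.load(open('s0.pkl','rb'))[1]['side']; b=imaging.get_image('side')
    g=lambda i:cv2.cvtColor(i['color'],cv2.COLOR_BGR2GRAY).astype(np.float32)
    A,B=g(a),g(b); x0,y0,x1,y1=282,174,310,207
    W=np.float32([[1,0,0],[0,1,0]])
    T=A[y0:y1,x0:x1]; S=B
    W[0,2]=x0;W[1,2]=y0-3
    cc,W=cv2.findTransformECC(T,S,W,cv2.MOTION_TRANSLATION,(3,200,1e-6),None,1)
    c=cam(b); lo=bal(0,.1195); p=proj(c,[[*lo,.120],[*lo,.132]])
    d=W[1,2]-y0; print('jar shift',W[0,2]-x0,d,'per 12mm',p[1]-p[0],'cc',cc,'tilt',-.1+.1*d/(p[1]-p[0])[1])
E
python3 - <<'E'
from h import *
for k in range(4):
  b,s=brass(2); print(b,'tilt',(b[2]-243.87)/42.6)
o=ctrl.get_obs(); print(o['tool_pos'],o['contact_force'],'bal',tobal(o['tool_pos']),o['t'])
jar()
E
```

```text
[251.3        323.22340253 243.75241637] tilt -0.0027601791095673996
[251.60833333 323.20995378 243.74782859] tilt -0.0028678735397503225
[251.40833333 323.21217147 243.73185078] tilt -0.003242939347721874
[250.73333333 323.21566583 243.71544232] tilt -0.003628114527592695
[0.54540961 0.09193505 0.11384352] [ 0.42473453 -0.18483864 -0.33276593] bal (np.float64(-0.0738967623717815), np.float64(-0.020535685769304732)) 28.95
jar shift 6.744995 -4.775894 per 12mm [-0.19559488 -3.96391633] cc 0.6423576000461493 tilt 0.020484235368487494
```

Request:
{"api": "play_rows", "payload": {
  "series": [
    [0, [0, -0.08, 0], [0, 0, 0]],
    [0, [0, -0.1, 0], [0, 0, 0]],
    [0, [0, -0.06, 0], [0, 0, 0]],
    [0, [0, -0.04, 0], [0, 0, 0]],
    [0, [0, -0.02, 0], [0, 0, 0]],
    [0, [0, -0.019, 0], [0, 0, 0]],
    [0, [0, 0, 0], [0, 0, 0]],
    [0, [0, 0, 0], [0, 0, 0]]
  ]
}}

```text
t: 30.0
tool_pos: [0.5405, 0.0768, 0.1139]
tool_rot: [-0.489, -3.103, 0.0]
contact_force: [0.2, 2.6, -0.6]
opening: -0.0003
grip_force: 0.6
```

Run:
```python
from h import *
o=ctrl.get_obs(); print(o['tool_pos'],o['contact_force'],'bal',tobal(o['tool_pos']),o['t'])
```

```text
[0.540472   0.07679506 0.11386345] [ 0.22759608  2.57756648 -0.63044317] bal (np.float64(-0.07391417269160735), np.float64(-0.03645953837504177)) 30.0
```

Request:
{"api": "play_rows", "payload": {
  "series": [
    [0, [0, 0.1, 0], [0, 0, 0]],
    [0, [0, 0.15, 0], [0, 0, 0]],
    [0, [0, 0.05, -0.2], [0, 0, 0]],
    [0, [0.2, 0, -0.6], [0, 0, 0]],
    [0, [0.5, 0, -0.8], [0, 0, 0]],
    [0, [0.8, 0, -0.6], [0, 0, 0]],
    [0, [0.8, 0, 0], [0, 0, 0]],
    [0, [0.4, 0, 0], [0, 0, 0]]
  ]
}}

```text
t: 31.0
tool_pos: [0.4157, 0.1332, 0.2254]
tool_rot: [0.488, 3.101, 0.001]
contact_force: [0.2, 0.3, -0.1]
opening: 0.0004
grip_force: 0.0
```

Run:
```python
from h import *
for k in range(6):
  b,s=brass(2); print(b,'tilt',(b[2]-243.87)/42.6)
o=ctrl.get_obs(); print(o['tool_pos'],o['contact_force'],'bal',tobal(o['tool_pos']),o['t'])
jar()
w=imaging.get_image('wrist'); save(w,'w7.png')
im=imaging.get_image('side'); save(im,'f.png',(255,160,375,300),4.2)
```

```text
[269.68333333 323.1561536  243.1373711 ] tilt -0.017197861618905987
[270.23333333 323.14487469 243.11240079] tilt -0.017784019075255782
[270.78333333 323.15520771 243.11407895] tilt -0.017744625478726815
[270.88333333 323.16840027 243.11373604] tilt -0.017752675079240728
[270.25833333 323.1520766  243.11171405] tilt -0.01780013975075317
[270.4        323.1751719  243.12765237] tilt -0.017426000688504955
[0.41690333 0.13243592 0.22362415] [ 1.11425478 -0.02083512 -0.04078672] bal (np.float64(-0.20862099634969483), np.float64(-0.021727804271312958)) 31.6
jar shift -0.16308594 -4.3048096 per 12mm [-0.19559488 -3.96391633] cc 0.9913378148061235 tilt 0.008599910009875283
```

View pics/f.png

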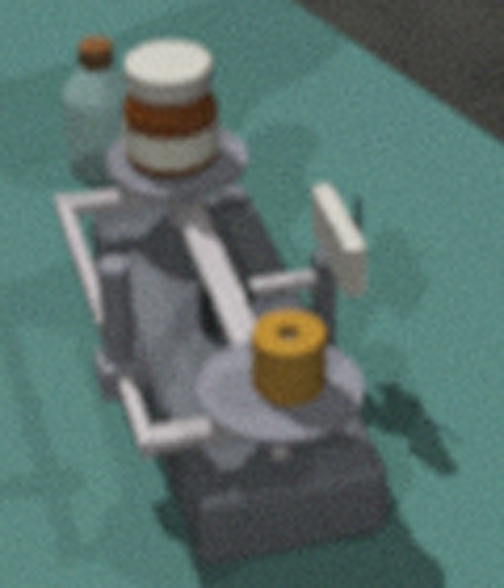

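The ring sits flat and the beam is near level, but the brass centroid depends on the arm's shadow. I'll cross-check the tilt with several patches registered against the first image, which was at the −0.1 stop.

```bash
cat >> h.py <<'E'
def tilts(n=8):
    import pickle
    a=pickle.load(open('s0.pkl','rb'))[1]['side']
    ims=[imaging.get_image('side') for _ in range(n)]; c=cam(ims[0])
    g=lambda i:cv2.GaussianBlur(cv2.cvtColor(i,cv2.COLOR_BGR2GRAY).astype(np.float32),(0,0),.8)
    A=g(a['color']); B=g(np.mean([i['color'] for i in ims],0).astype(np.float32))
    # name: box, balance xyz(at -0.1), sign of rise going to level
    F={'lid':((282,170,309,186),(0,.1195,.154),1),'jar':((282,172,310,207),(0,.1195,.12),1),'jarlow':((280,188,312,207),(0,.1195,.1),1),
       'barJ':((263,202,278,222),(-.075,.12,.063),1),'barR':((281,254,296,274),(-.075,-.12,.087),-1),'panL':((297,236,318,262),(-.02,-.135,.11),-1),'panlow':((300,248,345,266),(-.03,-.13,.11),-1),'panR':((328,236,346,262),(.02,-.12,.11),-1),
       'base':((296,270,350,296),None,0),'dial':((326,200,345,235),None,0)}
    for k,((x0,y0,x1,y1),q,s) in F.items():
        if q: b=bal(q[0],q[1]); z=q[2]; p=proj(c,[[*b,z],[*b,z+s*.012]]); e=p[1]-p[0]
        else: e=np.zeros(2)
        W=np.float32([[1,0,x0+e[0]],[0,1,y0+e[1]]])
        try: cc,W=cv2.findTransformECC(A[y0:y1,x0:x1],B,W,cv2.MOTION_TRANSLATION,(3,300,1e-6),None,1)
        except cv2.error: print(k,'fail'); continue
        d=W[:,2]-[x0,y0]; print(k,d.round(3),'exp level',e.round(3),'cc',round(cc,3),'tilt',(-.1+.1*d@e/(e@e)).round(4) if q else '')
E
python3 - <<'E'
from h import *
tilts()
E
```

```text
lid [-0.208 -4.277] exp level [-0.203 -4.111] cc 0.993 tilt 0.004
jar [-0.15  -4.279] exp level [-0.196 -3.964] cc 0.993 tilt 0.0079
jarlow [-0.156 -4.296] exp level [-0.191 -3.881] cc 0.984 tilt 0.0106
barJ [ 0.589 -1.727] exp level [-0.356 -3.758] cc 0.912 tilt -0.0559
barR [0.538 4.245] exp level [0.278 4.083] cc 0.924 tilt 0.0044
panL [-0.564  3.99 ] exp level [0.096 4.201] cc 0.735 tilt -0.0054
panlow [-1.145  5.837] exp level [0.132 4.197] cc 0.67 tilt 0.0381
panR [4.186 1.183] exp level [-0.017  4.17 ] cc 0.7 tilt -0.0721
base [-0.753 -0.828] exp level [0. 0.] cc 0.678 tilt 
dial [0.062 0.055] exp level [0. 0.] cc 0.996 tilt
```

The jar and bar patches suggest about +0.005 rad, which isn't precise enough. I'll pitch the tool so the wrist camera sees the bar and base from the front, and compare their slopes.

Request:
{"api": "play_rows", "payload": {
  "series": [
    [0, [0, 0.2, 0], [0, -0.5, 0]],
    [0, [0, 0.2, 0], [0, -0.8, 0]],
    [0, [0, 0, 0], [0, -0.8, 0]],
    [0, [0, 0, 0], [0, -0.8, 0]],
    [0, [0, 0, 0], [0, -0.8, 0]],
    [0, [0, 0, 0], [0, -0.8, 0]],
    [0, [0, 0, 0], [0, 0, 0]],
    [0, [0, 0, 0], [0, 0, 0]]
  ]
}}

```text
t: 33.15
tool_pos: [0.4231, 0.1517, 0.2245]
tool_rot: [0.393, 2.488, -0.127]
contact_force: [-0.8, -0.0, -0.1]
opening: -0.0005
grip_force: 0.0
```

Run:
```python
from h import *
import pickle
o=ctrl.get_obs(); print(o['tool_pos'],R.from_rotvec(o['tool_rot']).as_matrix().round(3).tolist(),o['q'].round(2),o['t'])
ims=[imaging.get_image('wrist') for _ in range(5)]; o=ctrl.get_obs()
pickle.dump((o,ims),open('s8.pkl','wb')); c=cam(ims[0],o)
print('cam',-c[2][:3,:3].T@c[2][:3,3],c[2][2,:3])
for n,q in {'barJ':(-.075,.12,.075),'barR':(-.075,-.12,.075),'baseJ':(-.055,.15,.05),'baseR':(-.055,-.15,.05),'lowJ':(-.055,.15,0),'lowR':(-.055,-.15,0),'panJ':(0,.12,.098),'panR':(0,-.12,.098),'knob':(-.075,-.065,.15)}.items(): print(n,proj(c,[[*bal(q[0],q[1]),q[2]]]).round(1))
K,D,T=c
g=cv2.undistort(np.mean([i['color'] for i in ims],0).astype('uint8'),K,D); g=cv2.cvtColor(g,cv2.COLOR_BGR2GRAY)
L=cv2.createLineSegmentDetector().detect(g)[0].reshape(-1,4)
for l in sorted(L.tolist(),key=lambda l:l[1]):
    n=np.hypot(l[2]-l[0],l[3]-l[1])
    if n>45 and abs(l[3]-l[1])<.25*n: print(np.round(l,1),'slope',round((l[3]-l[1])/(l[2]-l[0]),4))
```

```text
[0.42312635 0.15172794 0.22448694] [[-0.77, 0.308, 0.559], [0.25, 0.951, -0.18], [-0.587, 0.001, -0.809]] [ 0.42 -0.72  2.31 -0.46  1.1  -0.72] 33.15
cam [0.28580709 0.19722452 0.29513914] [ 0.76018059 -0.24524939 -0.60164625]
barJ [[445.6 232.4]]
barR [[187.5 232.5]]
baseJ [[464.4 225.3]]
baseR [[168.5 225.4]]
lowJ [[453.7 189.9]]
lowR [[179.1 190. ]]
panJ [[430.8 293.9]]
panR [[202.3 294. ]]
knob [[236.4 305.2]]
[ 93.4 118.6  35.6 111. ] slope 0.1318
[156.9 187.1 203.1 187.3] slope 0.0046
[240.6 187.2 391.9 187.3] slope 0.0007
[390.6 190.6 446.9 190.3] slope -0.0063
[446.9 194.3 400.6 194. ] slope 0.0063
[460.5 221.3 408.  225.1] slope -0.0722
[409.4 222.4 273.1 222.5] slope -0.0004
[243.1 223.9 185.6 224.1] slope -0.0025
[240.6 232.6 184.4 233.1] slope -0.0089
[454.4 233.5 270.6 232.9] slope 0.0033
[275.6 238.8 423.1 239.4] slope 0.0037
[200.7 239.3 262.  236. ] slope -0.0534
[310.6 266.5 265.6 264.9] slope 0.0363
[378.2 270.4 323.1 270. ] slope 0.0067
[314.4 273.6 266.9 273.3] slope 0.0066
[265.6 283.  363.1 283.2] slope 0.0021
```

Run:
```python
from h import *
import pickle
o,ims=pickle.load(open('s8.pkl','rb')); K,D,T=cam(ims[0],o)
f=np.mean([i['color'] for i in ims],0).astype(np.float32)
g=cv2.cvtColor(cv2.undistort(f,K,D),cv2.COLOR_BGR2GRAY)
for x in (190,205,220,235,280,300,330,360,390,420,440,450): print(x,g[220:246,x-3:x+4].mean(1).round().astype(int))
# white bar intensity centroid per column
def edge(y0,y1,cols,sign):
    r=[]
    for x in cols:
        d=np.diff(g[y0:y1,x-2:x+3].mean(1))*sign; i=int(d.argmax())
        if 0<i<len(d)-1:
            a,b,c=d[i-1:i+2]; r.append((x,y0+i+.5+(a-c)/2/(a-2*b+c),b))
    return np.array(r)
for nm,(y0,y1,sg) in {'e1':(228,237,1),'e1n':(228,237,-1),'e2':(235,244,1),'e2n':(235,244,-1)}.items():
    for rg in ((190,240),(280,440)):
        e=edge(y0,y1,range(*rg,3),sg); e=e[e[:,2]>np.median(e[:,2])*.5]
        print(nm,rg,len(e),np.polyfit(e[:,0]-np.mean(rg),e[:,1],1).round(4),'med str',np.median(e[:,2]).round(1))
```

```text
190 [115 115 114 118 136 161 168 172 176 176 176 175 177 205 236 241 239 239
 239 235 238 238 238 236 231 225]
205 [109 109 111 115 129 144 144 147 153 153 153 156 166 203 238 241 239 240
 234 183 151 150 149 148 144 137]
220 [ 97  97  97 101 124 159 167 168 171 173 174 174 174 202 238 241 239 240
 235 181 148 148 147 149 151 152]
235 [ 94  94  94  97 118 152 161 163 165 166 168 172 177 204 239 242 234 208
 174 147 143 145 144 143 143 143]
280 [121 128 135 139 138 148 154 157 157 160 166 170 170 196 236 241 239 239
 232 193 171 167 162 159 159 159]
300 [122 129 136 140 146 166 169 169 170 172 173 173 173 195 233 240 239 238
 234 198 173 166 160 157 157 156]
330 [121 128 135 141 148 166 171 173 174 174 174 174 174 194 231 240 239 238
 233 200 162 149 144 142 143 143]
360 [125 132 139 146 154 171 173 174 176 175 174 173 171 189 228 240 239 238
 234 212 179 168 163 161 161 161]
390 [125 131 138 145 154 166 170 173 175 176 173 171 169 185 224 238 239 238
 235 215 157 115 104 104 105 105]
420 [100 100  99  99 116 152 170 173 176 178 175 174 172 183 220 237 239 238
 235 210 140 107 107 106 105 105]
440 [125 132 138 144 153 165 172 174 176 179 178 176 177 186 218 237 239 235
 230 223 211 212 218 222 225 226]
450 [126 133 140 146 154 164 172 174 176 179 178 177 175 183 214 232 231 228
 228 228 222 218 214 209 205 200]
e1 (190, 240) 17 [2.400000e-03 2.331489e+02] med str 34.8
e1 (280, 440) 54 [2.10000e-03 2.33435e+02] med str 37.8
e1n (190, 240) 1 [ -8.8147 114.5912] med str 3.5
e1n (280, 440) 36 [-9.300000e-03  2.302085e+02] med str 2.4
e2 (190, 240) 13 [3.210000e-02 2.405893e+02] med str 1.6
e2 (280, 440) 10 [3.840000e-02 2.399222e+02] med str 1.0
e2n (190, 240) 13 [-3.980000e-02  2.385756e+02] med str 48.4
e2n (280, 440) 53 [6.600000e-03 2.392613e+02] med str 37.6<stdin>:18: RankWarning: Polyfit may be poorly conditioned
```

The bar's slope relative to the base edges gives a tilt of about +0.003 rad, and the jar lid and bar-end patches agree. That is level, and the arm is clear, so I'm handing in.

```bash
python3 -c "
from station import ctrl
print(ctrl.finish_job())"
```

```text
the job is handed in; nothing more can be done
None
```

I handed the job in at about 33 s: the brass ring sits flat over the spindle and released, the poise is set so the beam floats level to about +0.003 rad by image measurement, and the arm is clear of everything.

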